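# Clear a dental model clamp and tighten its four wing nuts crisscross in two passes

### The job

Clear everything that lies on top of the model clamp into the shallow blue tray. Then tighten the clamp's four wing nuts evenly, clockwise and in crisscross order (after the first nut the one diagonally opposite, then the other two), in two passes: first bring all four red wing ends to their yellow dots, then, again crisscross, turn all four fully home to the stops at their green dots. Leave the objects in the tray and do not disturb anything else on the table.

Things in the scene. Friction and masses are not known exactly. Their poses are not given: they have to be found in the camera images.
- clamp: Model clamp, fixed: grey base plate, brass flask and bare aluminium top plate, each plate 280 x 280 mm; the top plate's upper face is 85 mm above the table. Origin: centre of the underside; x and y along the plate's edges, z up. Four wing nuts stand on the top plate at (+-88, +-88) mm. Loose objects may lie on the top plate anywhere between the nuts.
- tray: Shallow open blue tray, fixed on the table beside the clamp (on either side), 240 (x) x 170 (y) x 32 mm high, walls and floor 5 mm. Origin: centre of the underside, z up. It has room for four objects in two rows of two.
- jaw_lower: Training jaw model, yellow base, pink gum and white teeth, 54 (x) x 46 (y) x 32 mm high, 0.12 kg. Origin: centre of the underside, z up. Absent in some runs.
- jaw_upper: Training jaw model, white base, dark pink gum and white teeth, 54 (x) x 46 (y) x 32 mm high, 0.12 kg. Origin: centre of the underside, z up. Absent in some runs.
- carton: Small white implant carton with a magenta and a grey disc on top, 80 (x) x 44 (y) x 36 mm high, 0.09 kg. Origin: centre of the underside, z up. Absent in some runs.
- handpiece: Steel contra-angle dental handpiece with a blue band, lying along its x, 86 (x) x 20 (y) x 20 mm high, 0.09 kg. Origin: centre of the underside, z up as it lies at first. Absent in some runs.
- bur_case: Green closed bur case with a white seam, 84 (x) x 40 (y) x 26 mm high, 0.1 kg. Origin: centre of the underside, z up. Absent in some runs.
- nut_a (a joint): Turn of the wing nut in the clamp's +x +y corner, diagonally opposite nut_c, in rad: grows clockwise seen from above; at 0 its red wing end points along the clamp's +x; it starts slack at 0 to 0.3, its red wing end points at the yellow dot at 1.2, and at the green dot at 2.4, where it meets a hard stop. It takes about 0.1 N m and stays where it is left.
- nut_a_grip (a point): Grip point of nut_a: on its upright axis, at the middle of its wing, 35 mm above the top plate. The wing is a black bar 56 mm long, 14 mm thick and 26 mm high, from 22 to 48 mm above the plate, on a steel hub 28 mm across; the point's x runs along the bar to its red end, z up. The dots are on the plate 42 mm from the nut's axis, 68 degrees (yellow) and 137 degrees (green) clockwise from the clamp's +x direction.
- nut_b (a joint): Turn of the wing nut in the clamp's +x -y corner, diagonally opposite nut_d, in rad: grows clockwise seen from above; at 0 its red wing end points along the clamp's +x; it starts slack at 0 to 0.3, its red wing end points at the yellow dot at 1.2, and at the green dot at 2.4, where it meets a hard stop. It takes about 0.1 N m and stays where it is left.
- nut_b_grip (a point): Grip point of nut_b: on its upright axis, at the middle of its wing, 35 mm above the top plate. The wing is a black bar 56 mm long, 14 mm thick and 26 mm high, from 22 to 48 mm above the plate, on a steel hub 28 mm across; the point's x runs along the bar to its red end, z up. The dots are on the plate 42 mm from the nut's axis, 68 degrees (yellow) and 137 degrees (green) clockwise from the clamp's +x direction.
- nut_c (a joint): Turn of the wing nut in the clamp's -x -y corner, diagonally opposite nut_a, in rad: grows clockwise seen from above; at 0 its red wing end points along the clamp's +x; it starts slack at 0 to 0.3, its red wing end points at the yellow dot at 1.2, and at the green dot at 2.4, where it meets a hard stop. It takes about 0.1 N m and stays where it is left.
- nut_c_grip (a point): Grip point of nut_c: on its upright axis, at the middle of its wing, 35 mm above the top plate. The wing is a black bar 56 mm long, 14 mm thick and 26 mm high, from 22 to 48 mm above the plate, on a steel hub 28 mm across; the point's x runs along the bar to its red end, z up. The dots are on the plate 42 mm from the nut's axis, 68 degrees (yellow) and 137 degrees (green) clockwise from the clamp's +x direction.
- nut_d (a joint): Turn of the wing nut in the clamp's -x +y corner, diagonally opposite nut_b, in rad: grows clockwise seen from above; at 0 its red wing end points along the clamp's +x; it starts slack at 0 to 0.3, its red wing end points at the yellow dot at 1.2, and at the green dot at 2.4, where it meets a hard stop. It takes about 0.1 N m and stays where it is left.
- nut_d_grip (a point): Grip point of nut_d: on its upright axis, at the middle of its wing, 35 mm above the top plate. The wing is a black bar 56 mm long, 14 mm thick and 26 mm high, from 22 to 48 mm above the plate, on a steel hub 28 mm across; the point's x runs along the bar to its red end, z up. The dots are on the plate 42 mm from the nut's axis, 68 degrees (yellow) and 137 degrees (green) clockwise from the clamp's +x direction.
- mug: White mug, 76 mm wide, 85 mm high. Origin: centre of the underside. Bystander, to be left alone.
- cement_jar: Amber jar with white cap, 52 mm wide, 60 mm high. Origin: centre of the underside. Bystander, to be left alone.
- mixing_bowl: Green mixing bowl, 90 mm wide, 45 mm high. Origin: centre of the underside. Bystander, to be left alone.
- polish_jar: White jar with blue cap, 48 mm wide, 55 mm high. Origin: centre of the underside. Bystander, to be left alone.
- cassette: Grey drill cassette with rows of steel drills, fixed, 200 (x) x 140 (y) x 51 mm high, on the other side of the clamp from the tray. Origin: centre of the underside. Bystander.

How it is judged:
By the outcome, as a careful person would: the job done as asked, in the order asked, and still so for the second after the job is handed in, with the robot touching nothing.
Of jaw_lower, jaw_upper, carton, handpiece, bur_case only 2 to 4 are there at a start; the rules pass over those that are not, and their reading is None.
At some moment in a run one of jaw_lower, jaw_upper, carton, handpiece, bur_case may be knocked a few centimetres aside while the robot is not near it.
Once in a run the grip may slacken for a moment while it holds something.
It also fails if it takes over 210 s, if anything falls off the work surface, if the arm or the gripper's body presses on something with over 40 N, if the wrist force passes 120 N, or if a joint passes its speed limit or range.

### The arm

A 6-joint arm with a two-finger parallel gripper is mounted at the origin on the work surface. World frame = base frame: x ahead of the robot, y to its left, z up, the work surface at z = 0. Lengths are in m, angles in degrees, forces in N, time in s.
With the tool pointing down it reaches from about 0.25 to 0.725 m from the base axis. Payload 9.7 kg.
Tool frame: the origin (TCP) lies on the centre line of the jaws, within the pads' length; the fingertips stand 14 mm ahead of it and the grasp point (between the pads) lies 5 mm behind it; y points along the fingers, z is the direction in which the jaws open and shut, and the axes are right-handed (so a half turn about y gives the same grasp; the last joint's range is limited). The gripper opens to 85 mm and grips with 20 to 120 N. Pads are 22 mm wide; open, the fingers measure 114 mm over their backs; the gripper's body (76 mm by 85 mm) begins 54 mm behind the grasp point. The pads swing forward as they close: fully open they stand 13 mm farther back than shut.
Start: joints at [75.287, 4.979, 10.078, 95.1, 0, 90], TCP at [0.14, 0.532, 0.245] pointing down, gripper open.
Joint ranges: [-179.16, 179.16], [-48.56, 103.87], [-65.8, 70.77], [-126.05, 130.52], [-82.76, 87.17], [-180, 180]. Speed limits (degrees/s): [127.2, 127.2, 147.25, 180, 180, 180].

### API

Orientations are given as [roll, pitch, yaw] about the fixed x, y, z axes, in that order (R = Rz(yaw) Ry(pitch) Rx(roll)).
In Python, from rig import read_state, get_image, finish_job, look_for, silhouettes, spot_point gives the robot as it stands.
- The arm moves only by the tool drive_tool, never from a script. Its argument "series" is one flat list of numbers, 4 for each row, row after row: the shift along the world's x, y, z in cm, then the turn about the world's z in rad. In form: [tx, ty, tz, twist, tx, ty, tz, twist, ...]. A call has 1 to 8 rows; each row shifts and turns the commanded pose from where the row before left it; what a row does not reach is not made up. A row lasts 1/10 s, in which the tool goes at most 50 mm and 8.59 degrees, less where a joint would pass 70% of its speed; a pose out of reach is approached as far as the arm can. A call with a gripper value outside its range is refused whole. "claw" is the finger opening in cm, from 0 to 8.54, set as the call begins (left out, the last holds). The fingers move at their own pace and stop on an object; "grip_force" is the grip in N (left out, the last holds). Time passes only in rows, so rows that do not move let the fingers close. It gives the time, the measured TCP pose, the force and the opening at its end, in the units of the state.
- read_state(): the state, without advancing time (a new reading comes with each control period).
- get_image(name): name is "side" or "top"; returns a dict with "frame" (384x512x3 uint8, blue, green, red), "vfov" (degrees; the focal length in pixels is half the picture's height over the tangent of half this angle, whatever the lens; pixels are square), "cx", "cy" (the principal point, pixels), "k1" (the pictures are not rectified: a ray, as slopes to the right and down, at radius r is drawn at 1 + k1 r^2 times it, then the intrinsics apply), "R" (3x3) and "t" (3): a world point X has camera coordinates R X + t. Camera axes: x right, y down, z forward; pixel columns grow to the right and rows downward; lengths in m; the calibration is good to about 2 mm. A picture is of the moment at which its call begins. There is no depth.
- finish_job(): hands the job in, once; it reports no verdict.
Trained networks look in a picture, given as the dict that the camera call returned (one of the last four; its "shot" number tells which), for a name from the list of things; names that differ only in an ending like _2 or _b are one class to them, and where a whole thing is asked for, a point or a joint stands for the part that bears it (a point fixed in the world has none). Each returns a list of dicts, best first, with "confidence" (0 to 1); they miss things now and then, are a little off and sometimes report something else, mostly with a low value. They report only what shows in the picture. A call takes as long as a camera call.
- look_for(picture, target): "box" ([left, top, right, bottom] in pixels, round what is visible of it).
- silhouettes(picture, target): "pixels" (384x512 bool, what is visible of it) and "box" ([left, top, right, bottom] in pixels, round what is visible of it).
- spot_point(picture, target): "at" ([column, row] in pixels: a listed point, or the origin of a listed thing).
The state is a dict: "time": time; "joint_positions": joint angles; "joint_vel": joint speeds; "effort": joint torques, N m; "tcp_pos": TCP position; "eef_rot": TCP orientation; "ft_force": force on the tool from outside, world axes, zero at the start; "wrist_torque": the same for the moment, N m; "grip_width": finger opening in m.
Only numpy, scipy, OpenCV 4.12 (cv2) and the standard library are available. Lean on these libraries where they do the work, as an engineer would, in place of code of your own. Each camera call takes 0.05 s, during which the arm holds its last target. There are 200 camera calls.

## Working session

There is one attempt and no reset: what is moved stays moved. The work goes in short steps, Python scripts to look and compute and a tool call to move; the robot and the scene stay as the last step left them, time stands still between calls to the robot, and variables do not carry over. Pictures are saved under pics/ and viewed, about 12 in all and at most 16, crops included, and the job is handed in when it is done.

Besides the shell and the picture viewer there is one more tool, called after "Emit:" as name(argument=value, ...), one argument or row to a line, values as JSON. drive_tool: Moves the arm, as the interface text tells. Its arguments: {"type":"object","properties":{"series":{"type":"array","items":{"type":"number"}},"claw":{"type":"number"},"grip_force":{"type":"number"}},"required":["series"]}

```bash
mkdir -p pics; ls; cat > h.py <<'E'
import numpy as np, cv2
from rig import *
def K(p):
    h,w=p["frame"].shape[:2]; f=h/2/np.tan(np.radians(p["vfov"])/2)
    return np.array([[f,0,p["cx"]],[0,f,p["cy"]],[0,0,1]]), np.array([p["k1"],0,0,0,0.])
def ray(p,uv):
    k,d=K(p); n=cv2.undistortPoints(np.array([[uv]],float),k,d)[0,0]
    R=np.array(p["R"]); return -R.T@np.array(p["t"]), R.T@np.array([n[0],n[1],1])
def onz(p,uv,z):
    c,r=ray(p,uv); return c+r*(z-c[2])/r[2]
def proj(p,X):
    k,d=K(p); return cv2.projectPoints(np.array(X,float).reshape(-1,3),cv2.Rodrigues(np.array(p["R"]))[0],np.array(p["t"],float),k,d)[0][:,0]
E
python3 - <<'E'
from h import *
s=read_state(); print(s)
for n in("top","side"):
    p=get_image(n); cv2.imwrite(f"pics/{n}0.png",p["frame"])
    c,_=ray(p,(256,192)); print(n,"cam",c.round(3),p["vfov"],p["k1"])
    for t in["clamp","tray","jaw_lower","jaw_upper","carton","handpiece","bur_case","nut_a_grip","mug","cement_jar","mixing_bowl","polish_jar","cassette"]:
        for d in spot_point(p,t)[:4]:
            if d["confidence"]>.2: print(t,round(d["confidence"],2),np.round(d["at"]),onz(p,d["at"],.12 if 'nut' in t else .085 if t in("jaw_lower","jaw_upper","carton","handpiece","bur_case") else 0).round(3))
E
```

```text
pics
{'time': 0.0, 'joint_positions': array([ 7.52873483e+01,  5.01097604e+00,  1.00327913e+01,  9.51000470e+01,
       -1.29207420e-03,  9.00003792e+01]), 'joint_vel': array([ 0.0701976 ,  0.0491008 , -0.00932865,  0.06643268, -0.01438032,
        0.04857747]), 'effort': array([-6.87082365e-05, -5.20389891e+01,  4.64806366e+01,  1.62571081e-02,
        2.30131775e-05, -4.46050983e-07]), 'tcp_pos': array([0.13963331, 0.53174802, 0.24456936]), 'eef_rot': array([-9.00782317e+01, -1.29259072e-03, -1.47130291e+01]), 'ft_force': array([-0.08173764,  0.04806192, -0.07599759]), 'wrist_torque': array([-0.01300952, -0.02074355,  0.02256925]), 'grip_width': 0.08522745717119175}
top cam [0.394 0.014 1.255] 45.72687399128513 0.01182322142856874
clamp 0.9 [259. 200.] [ 0.574 -0.013  0.   ]
tray 0.67 [136. 233.] [0.485 0.324 0.   ]
jaw_upper 0.68 [136. 235.] [0.473 0.303 0.085]
carton 0.56 [258. 229.] [ 0.488 -0.01   0.085]
handpiece 0.63 [293. 201.] [ 0.56  -0.099  0.085]
bur_case 0.82 [228. 192.] [0.585 0.068 0.085]
nut_a_grip 0.48 [231. 153.] [0.678 0.06  0.12 ]
mug 0.81 [152. 148.] [0.722 0.28
[... 285 characters left out ...]
56] 43.609342910302836 -0.12614199175515187
clamp 0.67 [251. 218.] [ 0.577 -0.007  0.   ]
tray 0.93 [212. 165.] [0.476 0.314 0.   ]
tray 0.56 [247. 213.] [0.569 0.018 0.   ]
carton 0.79 [216. 191.] [0.486 0.007 0.085]
handpiece 0.81 [247. 213.] [ 0.561 -0.105  0.085]
handpiece 0.65 [210. 198.] [ 0.47  -0.026  0.085]
bur_case 0.78 [250. 178.] [0.584 0.062 0.085]
nut_a_grip 0.71 [283. 167.] [0.674 0.053 0.12 ]
mug 0.73 [286. 164.] [0.722 0.285 0.   ]
cement_jar 0.72 [317. 272.] [ 0.711 -0.252 -0.   ]
mixing_bowl 0.97 [322. 316.] [ 0.692 -0.39   0.   ]
polish_jar 0.6 [274. 154.] [0.691 0.362 0.   ]
cassette 0.61 [222. 303.] [ 0.485 -0.324  0.   ]
cassette 0.45 [252. 217.] [ 0.579 -0.002  0.   ]
```

```bash
python3 - <<'E'
import cv2,numpy as np
a=cv2.imread("pics/top0.png")[110:290,90:350]; cv2.imwrite("pics/v1.png",cv2.resize(a,None,fx=3,fy=3,interpolation=3))
a=cv2.imread("pics/side0.png")[110:290,140:400]; cv2.imwrite("pics/v2.png",cv2.resize(a,None,fx=3,fy=3,interpolation=3))
E
```

```text
(no output)
```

View pics/v1.png

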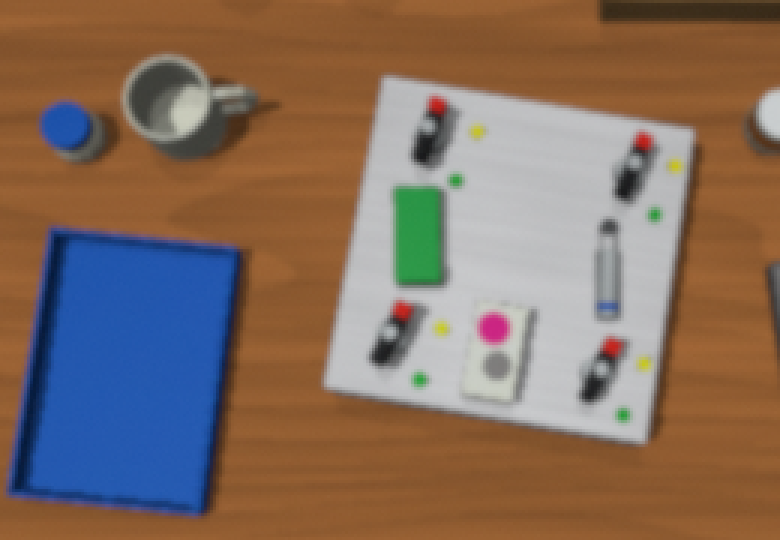

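View pics/v2.png

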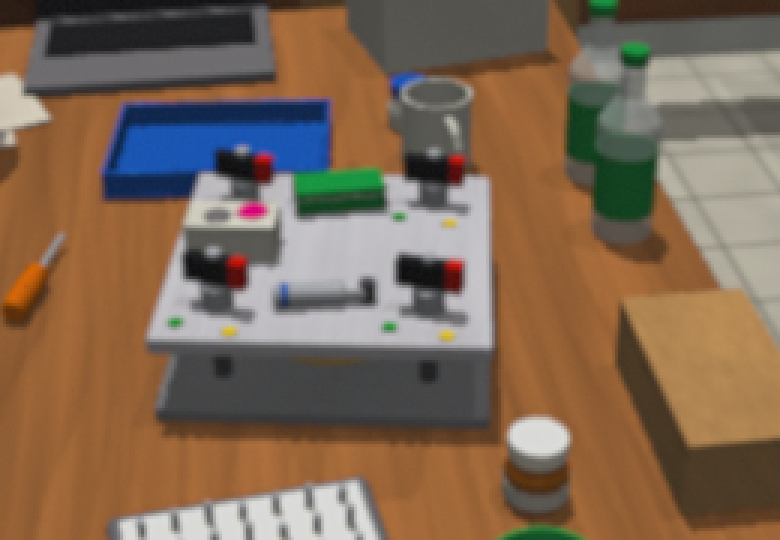

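v1 (top) shows the bur case at about px (229,188), the carton at (256,227) and the handpiece at (293,199), with the tray on the left (+y). v2 (side) confirms three objects and no jaws. Next I fit the poses.

```bash
cat > m.py <<'E'
from h import *
from scipy.optimize import least_squares
def rect(p,uv,L,W,z):
    """fit pose x,y,yaw of a rectangle (corner order +x+y,+x-y,-x-y,-x+y) """
    C=np.array([[L,W],[L,-W],[-L,-W],[-L,W]])/2
    Q=np.array([onz(p,u,z)[:2] for u in uv])
    f=lambda q:(C@np.array([[np.cos(q[2]),np.sin(q[2])],[-np.sin(q[2]),np.cos(q[2])]])+q[:2]-Q).ravel()
    r=least_squares(f,[*Q.mean(0),0]); return r.x,np.abs(r.fun).max()
def obj(p,t,z):
    """top-face centre and long axis yaw(deg) from silhouette"""
    for d in silhouettes(p,t)[:2]:
        ys,xs=np.nonzero(d["pixels"]); 
        P=np.array([onz(p,(x,y),z)[:2] for x,y in zip(xs,ys)],np.float32)
        (c,wh,a)=cv2.minAreaRect(P); 
        if wh[0]<wh[1]: a+=90
        a=(a+90)%180-90
        print(t,round(d["confidence"],2),"n",len(xs),"c",np.round(c,3),"mean",P.mean(0).round(3),"wh",np.round(wh,3),"yaw",round(a,1))
E
python3 - <<'E'
from m import *
p=get_image("top")
px=lambda l:[(90+(x+.5)/3-.5,110+(y+.5)/3-.5) for x,y in l]
print("clamp",rect(p,px([(382,76),(694,128),(648,443),(325,388)]),.28,.28,.085))
print("tray",rect(p,px([(50,228),(240,248),(207,515),(10,493)]),.24,.17,.032))
for t,z in(("bur_case",.108),("carton",.118),("handpiece",.095)): obj(p,t,z)
q,_=rect(p,px([(382,76),(694,128),(648,443),(325,388)]),.28,.28,.085)
c,s=np.cos(q[2]),np.sin(q[2]);R=np.array([[c,-s],[s,c]])
red=dict(a=(437,106),b=(643,142),c=(612,346),d=(402,311))
for n,sx,sy in(("a",1,1),("b",1,-1),("c",-1,-1),("d",-1,1)):
    N=q[:2]+R@[.088*sx,.088*sy]; r=onz(p,px([red[n]])[0],.12)[:2]-N
    print(n,N.round(4),"hub px*3",((proj(p,[[*N,.133]])[0]-[90,110])*3).round(),"wing yaw",np.degrees(np.arctan2(r[1],r[0])).round(1),"len",np.hypot(*r).round(3))
print("blob yaw",np.degrees(q[2]))
s=get_image("side")
for n,col in(("green",((40,90,40),(80,255,255))),):
    pass
for d in spot_point(s,"nut_a_grip")[:5]: print(d["confidence"],onz(s,d["at"],.12).round(3))
E
```

```text
clamp (array([ 0.57584378, -0.01600789, -0.16590621]), np.float64(0.0011125799802081948))
tray (array([ 0.4822004 ,  0.32514529, -0.09971733]), np.float64(0.0030146493764807714))
bur_case 0.79 n 497 c [0.59  0.068] mean [0.59  0.067] wh [0.083 0.041] yaw 0.3
bur_case 0.4 n 187 c [0.505 0.086] mean [0.505 0.087] wh [0.028 0.057] yaw -15.2
carton 0.72 n 601 c [0.488 0.001] mean [0.489 0.001] wh [0.045 0.087] yaw -9.0
handpiece 0.5 n 233 c [ 0.563 -0.096] mean [ 0.559 -0.096] wh [0.018 0.086] yaw -0.9
a [0.6772 0.0563] hub px*3 [427. 127.] wing yaw -17.1 len 0.024
b [ 0.6481 -0.1173] hub px*3 [633. 161.] wing yaw -24.4 len 0.023
c [ 0.4745 -0.0883] hub px*3 [601. 368.] wing yaw -25.4 len 0.022
d [0.5036 0.0853] hub px*3 [390. 333.] wing yaw -21.5 len 0.022
blob yaw -9.50572563613935
0.76 [0.676 0.044 0.12 ]
```

Emit:
drive_tool(
  series=[3,-3.1,0,0.032,3,-3.1,0,0.032,3,-3.1,0,0.032,3,-3.1,0,0.032,3,-3.1,0,0.032,3,-3.1,0,0.032,3,-3.1,0,0.032,3,-3.1,0,0.032],
  claw=6.2,
  grip_force=40,
)

```text
time: 2.5
tcp_pos: [0.3807, 0.2825, 0.2455]
eef_rot: [-90.0, -0.0, 0.0]
ft_force: [1.0, 0.8, 0.4]
grip_width: 0.0617
```

Emit:
drive_tool(
  series=[3.45,-3.55,0,0,3.45,-3.55,0,0,3.45,-3.55,0,0,3.5,-3.6,0,0,3.5,-3.6,0,0,3.5,-3.6,0,0,0,0,-4,0,0,0,-4,0],
)

```text
time: 3.3
tcp_pos: [0.5896, 0.0685, 0.1648]
eef_rot: [-90.0, -0.1, -0.2]
ft_force: [0.1, 0.5, -0.3]
grip_width: 0.0623
```

Emit:
drive_tool(
  series=[0,0,-3,0,0,0,-2,0,0,0,-1.1,0,0,0,0,0],
)

```text
time: 3.7
tcp_pos: [0.5871, 0.0698, 0.103]
eef_rot: [-90.0, 0.1, -0.0]
ft_force: [-0.0, 0.4, 0.1]
grip_width: 0.0618
```

Emit:
drive_tool(
  series=[0,0,0,0,0,0,0,0,0,0,0,0,0,0,0,0,0,0,0,0,0,0,0,0],
  claw=2.5,
)

```text
time: 4.3
tcp_pos: [0.5886, 0.0701, 0.1061]
eef_rot: [-90.0, -0.2, -0.0]
ft_force: [0.2, -0.8, 6.6]
grip_width: 0.0391
```

Emit:
drive_tool(
  series=[0,0,2,0,0,0,4,0,0,0,3,0,-0.7,4,0,-0.02,-0.7,4,0,-0.02,-0.7,4,0,-0.02,-0.7,4,0,-0.02,-0.7,4,0,-0.02],
)

```text
time: 5.1
tcp_pos: [0.5524, 0.2715, 0.1948]
eef_rot: [-90.0, -0.0, -5.8]
ft_force: [1.3, 0.9, -0.7]
grip_width: 0.039
```

Emit:
drive_tool(
  series=[-0.5,4.2,0,0,-0.5,4.2,0,0,0,0,-4.5,0,0,0,-4.5,0,0,0,-4,0,0,0,-2,0,0,0,-1,0,0,0,0,0],
)

```text
time: 5.9
tcp_pos: [0.5424, 0.3536, 0.0334]
eef_rot: [-90.1, 0.1, -5.8]
ft_force: [0.5, 0.1, -0.4]
grip_width: 0.0394
```

Emit:
drive_tool(
  series=[0,0,-0.5,0,0,0,0,0],
)

```text
time: 6.1
tcp_pos: [0.5434, 0.3543, 0.0304]
eef_rot: [-89.9, -0.1, -5.8]
ft_force: [0.3, 0.7, -0.9]
grip_width: 0.039
```

Emit:
drive_tool(
  series=[0,0,0,0,0,0,0,0,0,0,0,0,0,0,4,0,0,0,4.5,0,0,0,4.5,0,0,0,4,0],
  claw=6.2,
)

```text
time: 6.8
tcp_pos: [0.5427, 0.3539, 0.2021]
eef_rot: [-89.9, -0.1, -5.8]
ft_force: [1.1, -0.0, -0.1]
grip_width: 0.0621
```

```bash
python3 - <<'E'
from m import *
p=get_image("top")
for t,z in(("bur_case",.03),("carton",.118),("handpiece",.095)): obj(p,t,z)
E
```

```text
bur_case 0.88 n 432 c [0.545 0.351] mean [0.54  0.348] wh [0.045 0.086] yaw -7.0
bur_case 0.56 n 217 c [0.7   0.058] mean [0.7   0.059] wh [0.031 0.068] yaw -17.5
carton 0.79 n 559 c [0.489 0.002] mean [0.489 0.002] wh [0.044 0.081] yaw -11.5
handpiece 0.6 n 252 c [ 0.564 -0.097] mean [ 0.561 -0.097] wh [0.02  0.089] yaw -3.9
handpiece 0.23 n 192 c [ 0.477 -0.087] mean [ 0.476 -0.087] wh [0.027 0.062] yaw -27.3
```

Emit:
drive_tool(
  series=[-0.67,-4.4,0,-0.01,-0.67,-4.4,0,-0.01,-0.67,-4.4,0,-0.01,-0.67,-4.4,0,-0.01,-0.67,-4.4,0,-0.01,-0.67,-4.4,0,-0.01,-0.67,-4.4,0,-0.01,-0.67,-4.4,0,-0.01],
)

```text
time: 7.8
tcp_pos: [0.4879, 0.0003, 0.1977]
eef_rot: [-90.0, 0.1, -10.4]
ft_force: [0.7, -0.1, 0.6]
grip_width: 0.0619
```

Emit:
drive_tool(
  series=[0,0,-3.5,0,0,0,-2.5,0,0,0,-2,0,0,0,-0.9,0,0,0,0,0],
)

```text
time: 8.3
tcp_pos: [0.488, 0.0019, 0.1084]
eef_rot: [-90.0, 0.2, -10.4]
ft_force: [-0.0, -0.6, -0.9]
grip_width: 0.062
```

Emit:
drive_tool(
  series=[0,0,0,0,0,0,0,0,0,0,0,0,0,0,0,0,0,0,0,0],
  claw=3,
)

```text
time: 8.8
tcp_pos: [0.4897, 0.002, 0.1112]
eef_rot: [-90.0, -0.1, -10.4]
ft_force: [-0.9, 1.4, 6.2]
grip_width: 0.0429
```

Emit:
drive_tool(
  series=[0,0,3,0,0,0,4,0,0,0,2.5,0,-1,4.4,0,0.016,-1,4.4,0,0.016,-1,4.4,0,0.016,-1,4.4,0,0.016,-1,4.4,0,0.016],
)

```text
time: 9.6
tcp_pos: [0.4384, 0.2235, 0.2053]
eef_rot: [-90.0, -0.0, -5.7]
ft_force: [0.7, -0.1, -0.6]
grip_width: 0.0432
```

Emit:
drive_tool(
  series=[-0.9,3.7,0,0,-0.9,3.7,0,0,0,0,0,0],
)

```text
time: 9.9
tcp_pos: [0.4199, 0.2993, 0.2047]
eef_rot: [-90.0, 0.1, -5.5]
ft_force: [-1.2, -0.5, -1.0]
grip_width: 0.043
```

Emit:
drive_tool(
  series=[0.1,-0.3,-4.5,0,0,0,-4.5,0,0,0,-4,0,0,0,-2.5,0,0,0,-1,0,0,0,-0.6,0,0,0,0,0],
)

```text
time: 10.6
tcp_pos: [0.4225, 0.2929, 0.0348]
eef_rot: [-90.0, -0.0, -5.8]
ft_force: [-0.8, -0.0, -0.6]
grip_width: 0.0431
```

Emit:
drive_tool(
  series=[0,0,0,0,0,0,0,0,0,0,0,0,0,0,4,0,0,0,4.5,0,0,0,4.5,0,0,0,4,0],
  claw=6.2,
)

```text
time: 11.3
tcp_pos: [0.4221, 0.2929, 0.2072]
eef_rot: [-89.9, -0.1, -5.8]
ft_force: [1.1, 0.7, -0.3]
grip_width: 0.062
```

```bash
python3 - <<'E'
from m import *
p=get_image("top")
for t,z in(("bur_case",.03),("carton",.038),("handpiece",.095)): obj(p,t,z)
cv2.imwrite("pics/v3.png",cv2.resize(p["frame"][110:290,90:350],None,fx=3,fy=3,interpolation=3))
E
```

```text
bur_case 0.78 n 543 c [0.545 0.35 ] mean [0.545 0.351] wh [0.047 0.087] yaw -7.2
handpiece 0.68 n 219 c [ 0.563 -0.096] mean [ 0.559 -0.096] wh [0.018 0.086] yaw -0.9
```

View pics/v3.png

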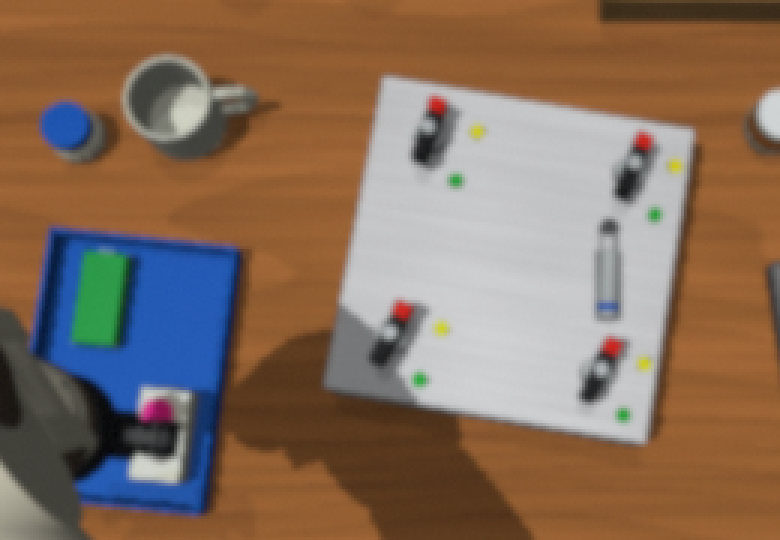

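v3 shows the bur case (px 123,209) and the carton (144,255) lying flat in the tray, with the handpiece unmoved at (293,199).

Emit:
drive_tool(
  series=[1.5,-4.3,0,0.007,1.5,-4.3,0,0.007,1.5,-4.3,0,0.007,1.5,-4.3,0,0.007,1.5,-4.3,0,0.007,1.5,-4.3,0,0.007,1.5,-4.3,0,0.007,1.5,-4.3,0,0.007],
  claw=5,
)

```text
time: 12.3
tcp_pos: [0.5419, -0.053, 0.2028]
eef_rot: [-90.0, 0.1, -2.6]
ft_force: [0.8, 0.6, 0.7]
grip_width: 0.0498
```

Emit:
drive_tool(
  series=[1.5,-4.4,0,0.008,0,0,-3.5,0,0,0,0,0],
)

```text
time: 12.6
tcp_pos: [0.5549, -0.0959, 0.1635]
eef_rot: [-89.9, 0.5, -2.2]
ft_force: [-0.2, 0.5, -1.3]
grip_width: 0.0502
```

Emit:
drive_tool(
  series=[0.1,0,-3,0,0,0,-2,0,0,0,-1.2,0,0,0,0,0],
)

```text
time: 13.0
tcp_pos: [0.5571, -0.0942, 0.106]
eef_rot: [-90.0, 0.2, -2.0]
ft_force: [-0.3, 0.1, -0.5]
grip_width: 0.0497
```

Emit:
drive_tool(
  series=[0,0,0,0],
)

```text
time: 13.1
tcp_pos: [0.5583, -0.0946, 0.1083]
eef_rot: [-90.0, -0.0, -2.1]
ft_force: [0.1, 0.1, 0.5]
grip_width: 0.0503
```

Emit:
drive_tool(
  series=[0,0,-0.4,0,0,0,0,0],
)

```text
time: 13.3
tcp_pos: [0.5584, -0.095, 0.1038]
eef_rot: [-90.0, -0.0, -2.1]
ft_force: [0.7, -0.2, -0.5]
grip_width: 0.0501
```

Emit:
drive_tool(
  series=[0,0,0,0,0,0,0,0,0,0,0,0,0,0,0,0,0,0,0,0,0,0,0,0],
  claw=0.8,
)

```text
time: 13.9
tcp_pos: [0.5584, -0.0952, 0.1038]
eef_rot: [-90.0, -0.0, -2.1]
ft_force: [-0.5, 0.8, 5.4]
grip_width: 0.0188
```

Emit:
drive_tool(
  series=[0,0,2,0,0,0,4,0,0,0,3,0,0,0,0,0],
)

```text
time: 14.3
tcp_pos: [0.5595, -0.0953, 0.1974]
eef_rot: [-90.0, -0.3, -2.1]
ft_force: [-0.2, 0.0, -1.3]
grip_width: 0.0189
```

Emit:
drive_tool(
  series=[-0.3,4.7,0,-0.008,-0.3,4.7,0,-0.008,-0.3,4.7,0,-0.008,-0.3,4.7,0,-0.008,-0.3,4.7,0,-0.008,-0.3,4.7,0,-0.008,-0.3,4.7,0,-0.008,-0.3,4.7,0,-0.008],
)

```text
time: 15.1
tcp_pos: [0.5334, 0.2827, 0.1918]
eef_rot: [-90.1, 0.1, -5.8]
ft_force: [1.4, -0.5, -1.2]
grip_width: 0.0191
```

Emit:
drive_tool(
  series=[0,0,-4.5,0,0,0,-4.5,0,0,0,-3,0,0,0,-2,0,0,0,-1,0,0,0,0,0],
)

```text
time: 15.7
tcp_pos: [0.5331, 0.2803, 0.0412]
eef_rot: [-90.1, 0.2, -5.8]
ft_force: [0.6, -0.6, -1.3]
grip_width: 0.0194
```

Emit:
drive_tool(
  series=[0,0,-1,0,0,0,-0.6,0,0,0,0,0],
)

```text
time: 16.0
tcp_pos: [0.534, 0.2808, 0.0268]
eef_rot: [-90.0, 0.0, -5.8]
ft_force: [-0.6, 0.4, -0.8]
grip_width: 0.0191
```

Emit:
drive_tool(
  series=[0,0,0,0,0,0,0,0,0,0,0,0,0,0,4,0,0,0,4.5,0,0,0,4.5,0,0,0,4,0],
  claw=4,
)

```text
time: 16.7
tcp_pos: [0.5342, 0.2809, 0.2002]
eef_rot: [-89.9, -0.1, -5.8]
ft_force: [0.8, -0.2, 0.4]
grip_width: 0.0399
```

```bash
cat >> m.py <<'E'
NUT=dict(a=(.6772,.0563),b=(.6481,-.1173),c=(.4745,-.0883),d=(.5036,.0853)); CY=-9.5
def wings(p,names="abcd"):
    """turn of each nut from direction of its red end (yaw unwrapped), using wing pixels near nut"""
    hsv=cv2.cvtColor(p["frame"],cv2.COLOR_BGR2HSV)
    red=((hsv[...,0]<8)|(hsv[...,0]>172))&(hsv[...,1]>150)&(hsv[...,2]>90)
    for n in names:
        N=np.array(NUT[n]); ys,xs=np.nonzero(red); 
        P=np.array([onz(p,(x,y),.125)[:2] for x,y in zip(xs,ys)]) if len(xs) else np.zeros((0,2)); P=P[np.hypot(*(P-N).T)<.04] if len(P) else P
        if len(P)<3: print(n,"no red",len(P)); continue
        r=P.mean(0)-N; a=np.degrees(np.arctan2(r[1],r[0])); t=np.radians((CY-a)%360)
        print(n,"npx",len(P),"r",np.hypot(*r).round(3),"yaw",a.round(1),"turn",t.round(2))
E
python3 - <<'E'
from m import *
p=get_image("top"); wings(p); s=get_image("side"); wings(s)
for q in (p,s):
  for d in spot_point(q,"nut_a_grip")[:5]: print(round(d["confidence"],2),onz(q,d["at"],.12).round(3))
obj(p,"handpiece",.02);obj(p,"carton",.035)
cv2.imwrite("pics/v4.png",cv2.resize(s["frame"][110:230,140:320],None,fx=4,fy=4,interpolation=3))
E
```

```text
a npx 19 r 0.022 yaw -19.4 turn 0.17
b npx 20 r 0.022 yaw -25.0 turn 0.27
c npx 23 r 0.02 yaw -25.2 turn 0.27
d npx 18 r 0.022 yaw -22.5 turn 0.23
a npx 20 r 0.024 yaw 7.5 turn 5.99
b npx 21 r 0.02 yaw -0.7 turn 6.13
c npx 20 r 0.019 yaw 0.7 turn 6.1
d npx 8 r 0.021 yaw -2.0 turn 6.15
0.71 [0.68  0.056 0.12 ]
0.74 [0.682 0.059 0.12 ]
carton 0.62 n 117 c [0.444 0.277] mean [0.448 0.275] wh [0.03  0.037] yaw -0.1
carton 0.45 n 163 c [ 0.48  -0.092] mean [ 0.479 -0.092] wh [0.027 0.061] yaw -39.3
```

View pics/v4.png

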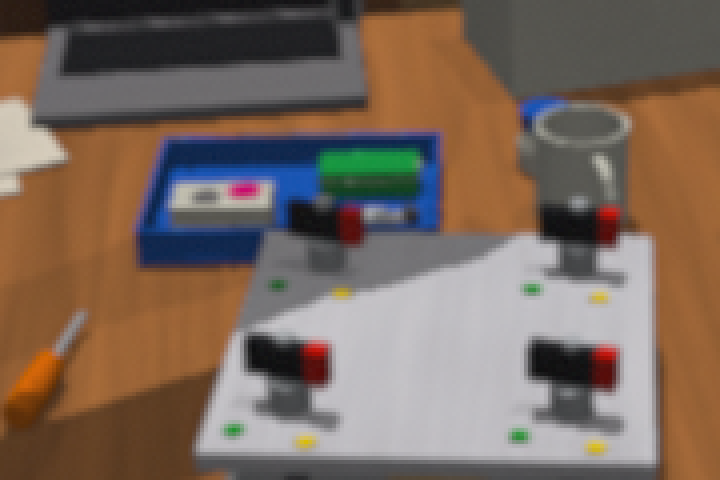

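v4 shows carton, bur case and handpiece all in the tray, and the four nuts with their red ends near +x. Now the first pass, nut a.

Emit:
drive_tool(
  series=[2.38,-3.74,0,-0.041,2.38,-3.74,0,-0.041,2.38,-3.74,0,-0.041,2.38,-3.74,0,-0.041,2.38,-3.74,0,-0.041,2.38,-3.74,0,-0.041,0,0,-3,0,0,0,0,0],
  claw=4,
  grip_force=60,
)

```text
time: 17.8
tcp_pos: [0.6754, 0.055, 0.1611]
eef_rot: [-90.2, 0.5, -20.0]
ft_force: [-1.0, 0.5, -1.0]
grip_width: 0.0399
```

Emit:
drive_tool(
  series=[0.1,0.1,-2,0,0,0,-1.5,0,0,0,0,0,0,0,0,0],
)

```text
time: 18.2
tcp_pos: [0.6775, 0.0581, 0.1324]
eef_rot: [-90.0, 0.0, -19.8]
ft_force: [0.8, 0.6, 0.7]
grip_width: 0.0401
```

```bash
python3 - <<'E'
from m import *
p=get_image("side"); s=read_state(); print(s["tcp_pos"],s["eef_rot"],s["joint_positions"].round(1))
cv2.imwrite("pics/v5.png",cv2.resize(p["frame"][100:220,200:380],None,fx=4,fy=4,interpolation=3))
E
```

```text
[0.6778997  0.05799776 0.13317113] [-8.99864934e+01 -2.83725572e-02 -1.98300052e+01] [ 4.9 22.4 18.4 86.   0.  24.7]
```

View pics/v5.png

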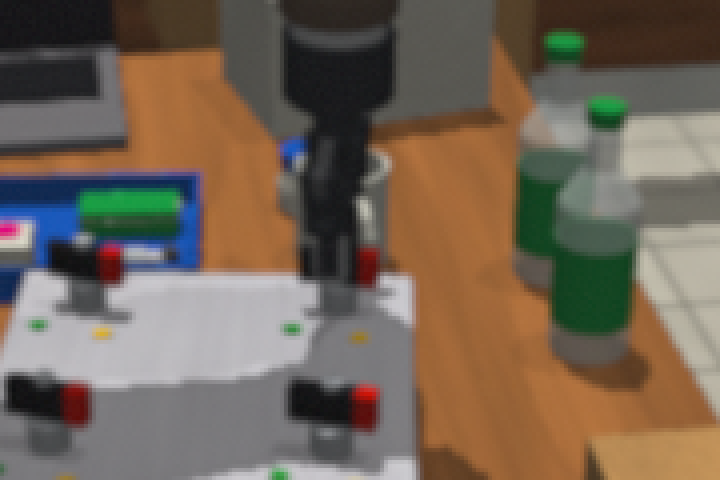

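v5 shows the fingers straddling nut a's wing at px (281,167), clear of the hub. Closing now.

Emit:
drive_tool(
  series=[0,0,0,0,0,0,0,0,0,0,0,0,0,0,0,0,0,0,0,0],
  claw=0.5,
)

```text
time: 18.75
tcp_pos: [0.678, 0.057, 0.1336]
eef_rot: [-90.0, -0.1, -19.9]
ft_force: [-2.6, -2.3, 6.0]
grip_width: 0.0126
```

Emit:
drive_tool(
  series=[0,0,0,-0.145,0,0,0,-0.145,0,0,0,-0.145,0,0,0,-0.145,0,0,0,-0.145,0,0,0,-0.145,0,0,0,-0.149,0,0,0,0],
)

```text
time: 19.55
tcp_pos: [0.6783, 0.0572, 0.1336]
eef_rot: [-89.9, -0.0, -78.6]
ft_force: [-2.1, -2.4, 5.7]
grip_width: 0.0123
```

Emit:
drive_tool(
  series=[0,0,0,0,0,0,0,0,0,0,3,0,0,0,3,0],
  claw=4,
)

```text
time: 19.95
tcp_pos: [0.6774, 0.0576, 0.1919]
eef_rot: [-90.1, 0.0, -78.2]
ft_force: [-0.1, -0.5, 0.5]
grip_width: 0.0404
```

Emit:
drive_tool(
  series=[-2.54,-1.82,0,0.1235,-2.54,-1.82,0,0.1235,-2.54,-1.82,0,0.1235,-2.54,-1.82,0,0.1235,-2.54,-1.82,0,0.1235,-2.54,-1.82,0,0.1235,-2.54,-1.82,0,0.1235,-2.54,-1.82,0,0.1235],
)

```text
time: 20.75
tcp_pos: [0.4737, -0.0885, 0.1923]
eef_rot: [-90.0, -0.0, -21.3]
ft_force: [0.9, -0.4, 0.8]
grip_width: 0.0401
```

Emit:
drive_tool(
  series=[0,0,-2.5,0,0,0,0,0],
)

```text
time: 20.95
tcp_pos: [0.4734, -0.0883, 0.1653]
eef_rot: [-90.0, 0.2, -21.7]
ft_force: [-0.7, -1.0, 0.3]
grip_width: 0.0403
```

```bash
python3 - <<'E'
from m import *
p=get_image("top"); wings(p,"abd"); s=read_state(); print(s["tcp_pos"],s["eef_rot"])
E
```

```text
a npx 25 r 0.02 yaw -77.0 turn 1.18
b npx 20 r 0.022 yaw -25.0 turn 0.27
d npx 23 r 0.021 yaw -24.9 turn 0.27
[ 0.47405456 -0.08799179  0.16657867] [-90.00556622   0.1010941  -21.68297935]
```

Emit:
drive_tool(
  series=[0,0,-2,0,0,0,-1.3,0,0,0,0,0],
)

```text
time: 21.3
tcp_pos: [0.4743, -0.0876, 0.1329]
eef_rot: [-90.0, 0.2, -21.6]
ft_force: [0.2, 0.1, 0.8]
grip_width: 0.0398
```

Emit:
drive_tool(
  series=[0,0,0,0,0,0,0,0,0,0,0,0,0,0,0,0,0,0,0,0],
  claw=0.5,
)

```text
time: 21.8
tcp_pos: [0.4755, -0.087, 0.1354]
eef_rot: [-89.8, -0.1, -21.6]
ft_force: [2.0, 7.5, 1.0]
grip_width: 0.0124
```

Emit:
drive_tool(
  series=[0,0,0,-0.141,0,0,0,-0.141,0,0,0,-0.141,0,0,0,-0.141,0,0,0,-0.141,0,0,0,-0.141,0,0,0,-0.142,0,0,0,0],
)

```text
time: 22.6
tcp_pos: [0.4747, -0.087, 0.1354]
eef_rot: [-90.0, 0.1, -78.5]
ft_force: [-2.9, 6.7, 3.7]
grip_width: 0.012
```

Emit:
drive_tool(
  series=[0,0,0,0,0,0,0,0,0,0,3,0,0,0,3,0],
  claw=4,
)

```text
time: 23.0
tcp_pos: [0.4744, -0.0882, 0.1948]
eef_rot: [-90.1, 0.0, -78.3]
ft_force: [0.8, -0.1, 0.6]
grip_width: 0.0403
```

Emit:
drive_tool(
  series=[2.17,-0.35,0,0.1235,2.17,-0.35,0,0.1235,2.17,-0.35,0,0.1235,2.17,-0.35,0,0.1235,2.17,-0.35,0,0.1235,2.17,-0.35,0,0.1235,2.17,-0.35,0,0.1235,2.17,-0.35,0,0.1235],
)

```text
time: 23.8
tcp_pos: [0.6494, -0.1165, 0.1945]
eef_rot: [-90.0, -0.0, -21.4]
ft_force: [-0.1, -0.4, -0.2]
grip_width: 0.0397
```

Emit:
drive_tool(
  series=[0,0,-2.5,0,0,0,0,0],
)

```text
time: 24.0
tcp_pos: [0.6478, -0.1162, 0.1659]
eef_rot: [-90.1, 0.3, -21.7]
ft_force: [-0.4, 0.1, -0.9]
grip_width: 0.0401
```

```bash
python3 - <<'E'
from m import *
p=get_image("top"); wings(p,"acd"); s=read_state(); print(s["tcp_pos"],s["eef_rot"])
E
```

```text
a npx 23 r 0.02 yaw -76.9 turn 1.18
c no red 0
d npx 23 r 0.021 yaw -24.9 turn 0.27
[ 0.64765604 -0.11610411  0.16774479] [-90.04921721   0.18304862 -21.67339154]
```

Emit:
drive_tool(
  series=[0,0,-2,0,0,0,-1.3,0,0,0,0,0],
)

```text
time: 24.35
tcp_pos: [0.6474, -0.116, 0.135]
eef_rot: [-90.0, 0.1, -21.7]
ft_force: [-0.1, 0.7, -1.0]
grip_width: 0.0404
```

Emit:
drive_tool(
  series=[0,0,0,0,0,0,0,0,0,0,0,0,0,0,0,0,0,0,0,0],
  claw=0.5,
)

```text
time: 24.85
tcp_pos: [0.6484, -0.1166, 0.1378]
eef_rot: [-90.0, -0.1, -21.7]
ft_force: [-3.4, -3.1, 6.1]
grip_width: 0.0121
```

Emit:
drive_tool(
  series=[0,0,0,-0.141,0,0,0,-0.141,0,0,0,-0.141,0,0,0,-0.141,0,0,0,-0.141,0,0,0,-0.141,0,0,0,-0.142,0,0,0,0],
)

```text
time: 25.65
tcp_pos: [0.6482, -0.1169, 0.1378]
eef_rot: [-90.0, -0.1, -78.6]
ft_force: [-5.9, -3.9, 6.4]
grip_width: 0.0124
```

Emit:
drive_tool(
  series=[0,0,0,0,0,0,0,0,0,0,3,0,0,0,3,0],
  claw=4,
)

```text
time: 26.05
tcp_pos: [0.648, -0.1157, 0.196]
eef_rot: [-90.1, 0.1, -78.2]
ft_force: [0.2, -0.4, -0.3]
grip_width: 0.0399
```

Emit:
drive_tool(
  series=[-1.81,2.51,0,0.1235,-1.81,2.51,0,0.1235,-1.81,2.51,0,0.1235,-1.81,2.51,0,0.1235,-1.81,2.51,0,0.1235,-1.81,2.51,0,0.1235,-1.81,2.51,0,0.1235,-1.81,2.51,0,0.1235],
)

```text
time: 26.85
tcp_pos: [0.5028, 0.0859, 0.1965]
eef_rot: [-90.0, -0.0, -21.3]
ft_force: [1.2, 0.1, 0.6]
grip_width: 0.04
```

Emit:
drive_tool(
  series=[0,0,-2.5,0,0,0,0,0],
)

```text
time: 27.05
tcp_pos: [0.5023, 0.0854, 0.1692]
eef_rot: [-90.1, 0.1, -21.5]
ft_force: [0.6, -0.2, -0.4]
grip_width: 0.0403
```

```bash
python3 - <<'E'
from m import *
p=get_image("top"); wings(p,"abc"); s=read_state(); print(s["tcp_pos"],s["eef_rot"])
E
```

```text
a npx 24 r 0.02 yaw -77.8 turn 1.19
b npx 25 r 0.021 yaw -82.1 turn 1.27
c npx 22 r 0.021 yaw -80.0 turn 1.23
[0.50285303 0.08500615 0.1704965 ] [-90.0472712    0.09708465 -21.61155174]
```

Emit:
drive_tool(
  series=[0.1,0,-2,0,0,0,-1.6,0,0,0,0,0],
)

```text
time: 27.4
tcp_pos: [0.5042, 0.0842, 0.1342]
eef_rot: [-90.1, 0.1, -21.7]
ft_force: [0.8, -0.2, -0.1]
grip_width: 0.04
```

Emit:
drive_tool(
  series=[0,0,0,0,0,0,0,0,0,0,0,0,0,0,0,0,0,0,0,0],
  claw=0.5,
)

```text
time: 27.9
tcp_pos: [0.5057, 0.0863, 0.1371]
eef_rot: [-89.7, -0.1, -21.6]
ft_force: [1.8, 10.4, 0.5]
grip_width: 0.0119
```

Emit:
drive_tool(
  series=[0,0,0,-0.141,0,0,0,-0.141,0,0,0,-0.141,0,0,0,-0.141,0,0,0,-0.141,0,0,0,-0.141,0,0,0,-0.142,0,0,0,0],
)

```text
time: 28.7
tcp_pos: [0.5051, 0.0859, 0.1371]
eef_rot: [-89.9, 0.1, -78.5]
ft_force: [-0.2, 7.5, 2.7]
grip_width: 0.012
```

Emit:
drive_tool(
  series=[0,0,0,0,0,0,0,0,0,0,3,0,0,0,3,0],
  claw=4,
)

```text
time: 29.1
tcp_pos: [0.5041, 0.0844, 0.1958]
eef_rot: [-90.1, -0.0, -78.3]
ft_force: [0.9, 0.7, 0.1]
grip_width: 0.0399
```

Emit:
drive_tool(
  series=[4.35,-0.7,0,0,4.35,-0.7,0,0,4.35,-0.7,0,0,4.35,-0.7,0,0,0,0,0,0],
)

```text
time: 29.6
tcp_pos: [0.6824, 0.0553, 0.1902]
eef_rot: [-90.3, -0.0, -78.3]
ft_force: [-0.5, 0.3, -0.8]
grip_width: 0.0397
```

```bash
python3 - <<'E'
from m import *
p=get_image("top"); wings(p,"bcd"); q=get_image("side"); s=read_state(); print(s["tcp_pos"],s["eef_rot"])
a=cv2.resize(p["frame"][120:270,190:330],None,fx=2.8,fy=2.8,interpolation=3);b=cv2.resize(q["frame"][130:280,180:320],None,fx=2.8,fy=2.8,interpolation=3)
cv2.imwrite("pics/v6.png",np.hstack([a,b]))
E
```

```text
b npx 23 r 0.021 yaw -80.5 turn 1.24
c npx 16 r 0.021 yaw -79.3 turn 1.22
d no red 0
[0.67895479 0.05619344 0.19352946] [-9.01614683e+01  8.99218661e-03 -7.82898426e+01]
```

View pics/v6.png

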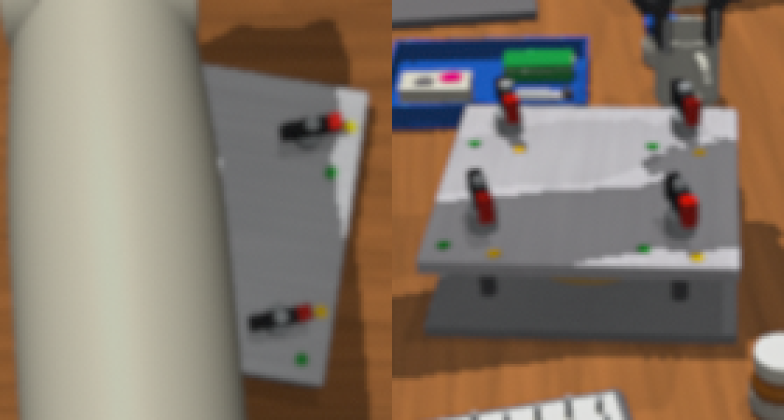

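v6 shows all four red ends at their yellow dots (side view: d ~(509,115), a ~(688,115), c ~(483,215), b ~(686,215)). Starting the second pass at nut a.

Emit:
drive_tool(
  series=[-0.1,0.1,-3,0,0,0,-2,0,0,0,-1,0,0,0,0,0],
)

```text
time: 30.1
tcp_pos: [0.6763, 0.0578, 0.1353]
eef_rot: [-90.0, 0.0, -78.2]
ft_force: [-0.2, -0.2, -0.2]
grip_width: 0.0399
```

Emit:
drive_tool(
  series=[0,0,0,0,0,0,0,0,0,0,0,0,0,0,0,0,0,0,0,0],
  claw=0.5,
)

```text
time: 30.6
tcp_pos: [0.6781, 0.0578, 0.1376]
eef_rot: [-89.8, -0.0, -78.3]
ft_force: [-2.1, 0.5, 6.6]
grip_width: 0.012
```

Emit:
drive_tool(
  series=[0,0,0,-0.145,0,0,0,-0.145,0,0,0,-0.145,0,0,0,-0.145,0,0,0,-0.145,0,0,0,-0.145,0,0,0,-0.145,0,0,0,-0.145],
)

```text
time: 31.4
tcp_pos: [0.6791, 0.0575, 0.1376]
eef_rot: [-89.8, 0.2, -145.1]
ft_force: [3.2, -1.8, 5.6]
grip_width: 0.0121
```

Emit:
drive_tool(
  series=[0,0,0,-0.04,0,0,0,-0.02,0,0,0,0],
)

```text
time: 31.7
tcp_pos: [0.6791, 0.0574, 0.1375]
eef_rot: [-89.8, 0.2, -148.2]
ft_force: [4.4, -1.7, 5.4]
grip_width: 0.0123
```

```bash
python3 - <<'E'
from rig import *
s=read_state(); print({k:s[k].round(3) for k in("tcp_pos","eef_rot","ft_force","wrist_torque","joint_positions")})
E
```

```text
{'tcp_pos': array([0.679, 0.057, 0.138]), 'eef_rot': array([ -89.834,    0.227, -148.166]), 'ft_force': array([ 4.436, -1.667,  5.423]), 'wrist_torque': array([-0.442, -0.803,  0.246]), 'joint_positions': array([ 4.84900e+00,  2.23100e+01,  1.87900e+01,  8.62030e+01,
       -4.50000e-02,  1.53015e+02])}
```

Emit:
drive_tool(
  series=[0,0,0,-0.03,0,0,0,0],
)

```text
time: 31.9
tcp_pos: [0.6791, 0.0574, 0.1376]
eef_rot: [-89.8, 0.2, -149.8]
ft_force: [4.3, -1.3, 5.4]
grip_width: 0.0117
```

```bash
python3 - <<'E'
from rig import *
s=read_state(); print({k:s[k].round(3) for k in("tcp_pos","eef_rot","ft_force","wrist_torque")})
E
```

```text
{'tcp_pos': array([0.679, 0.057, 0.138]), 'eef_rot': array([ -89.831,    0.232, -149.849]), 'ft_force': array([ 4.314, -1.305,  5.352]), 'wrist_torque': array([-0.502, -0.879,  0.87 ])}
```

Emit:
drive_tool(
  series=[0,0,0,0,0,0,0,0,0,0,3,0,0,0,3,0],
  claw=4,
)

```text
time: 32.3
tcp_pos: [0.6767, 0.0578, 0.1949]
eef_rot: [-90.1, -0.2, -149.9]
ft_force: [-0.0, 0.5, 0.6]
grip_width: 0.04
```

Emit:
drive_tool(
  series=[-2.56,-1.82,0,0.148,-2.56,-1.82,0,0.148,-2.56,-1.82,0,0.148,-2.56,-1.82,0,0.148,-2.56,-1.82,0,0.148,-2.56,-1.82,0,0.148,-2.56,-1.82,0,0.148,-2.56,-1.82,0,0.148],
)

```text
time: 33.1
tcp_pos: [0.4714, -0.0883, 0.1952]
eef_rot: [-90.0, 0.0, -81.7]
ft_force: [-0.4, -0.5, 0.6]
grip_width: 0.0398
```

Emit:
drive_tool(
  series=[0,0,0,0.064,0,0,-2.5,0,0,0,0,0],
)

```text
time: 33.4
tcp_pos: [0.4714, -0.0878, 0.168]
eef_rot: [-90.2, 0.1, -78.4]
ft_force: [-0.7, 0.1, 0.3]
grip_width: 0.0402
```

```bash
python3 - <<'E'
from m import *
p=get_image("top"); wings(p,"abd"); s=read_state(); print(s["tcp_pos"],s["eef_rot"])
E
```

```text
a npx 31 r 0.019 yaw -146.2 turn 2.39
b npx 23 r 0.021 yaw -81.7 turn 1.26
d npx 25 r 0.019 yaw -76.6 turn 1.17
[ 0.47178602 -0.0877163   0.16937384] [-9.01418010e+01  6.38615799e-02 -7.83830018e+01]
```

Emit:
drive_tool(
  series=[0.3,0,-2,0,0,0,-1.4,0,0,0,0,0],
)

```text
time: 33.75
tcp_pos: [0.4749, -0.0876, 0.1348]
eef_rot: [-90.2, 0.1, -78.4]
ft_force: [-0.2, -0.6, -0.1]
grip_width: 0.0401
```

Emit:
drive_tool(
  series=[0,0,0,0,0,0,0,0,0,0,0,0,0,0,0,0,0,0,0,0],
  claw=0.5,
)

```text
time: 34.25
tcp_pos: [0.4751, -0.0881, 0.1374]
eef_rot: [-90.0, -0.0, -78.4]
ft_force: [-5.9, 0.3, 4.3]
grip_width: 0.0122
```

Emit:
drive_tool(
  series=[0,0,0,-0.145,0,0,0,-0.145,0,0,0,-0.145,0,0,0,-0.145,0,0,0,-0.145,0,0,0,-0.145,0,0,0,-0.145,0,0,0,-0.145],
)

```text
time: 35.05
tcp_pos: [0.4735, -0.0875, 0.1374]
eef_rot: [-90.2, -0.2, -145.2]
ft_force: [-16.1, 3.9, 10.4]
grip_width: 0.0122
```

Emit:
drive_tool(
  series=[0,0,0,-0.04,0,0,0,-0.03,0,0,0,-0.02,0,0,0,0],
)

```text
time: 35.45
tcp_pos: [0.4734, -0.0874, 0.1374]
eef_rot: [-90.2, -0.2, -149.9]
ft_force: [-15.7, 2.7, 10.9]
grip_width: 0.012
```

```bash
python3 - <<'E'
from rig import *
s=read_state(); print({k:s[k].round(3) for k in("tcp_pos","eef_rot","ft_force","wrist_torque")})
E
```

```text
{'tcp_pos': array([ 0.473, -0.087,  0.137]), 'eef_rot': array([ -90.15 ,   -0.188, -149.945]), 'ft_force': array([-15.675,   2.678,  10.922]), 'wrist_torque': array([0.498, 3.394, 0.994])}
```

Emit:
drive_tool(
  series=[0,0,0,0,0,0,0,0,0,0,3,0,0,0,3,0],
  claw=4,
)

```text
time: 35.85
tcp_pos: [0.4755, -0.0879, 0.1969]
eef_rot: [-90.0, -0.0, -150.0]
ft_force: [0.6, 0.2, -0.1]
grip_width: 0.0397
```

Emit:
drive_tool(
  series=[2.17,-0.36,0,0.148,2.17,-0.36,0,0.148,2.17,-0.36,0,0.148,2.17,-0.36,0,0.148,2.17,-0.36,0,0.148,2.17,-0.36,0,0.148,2.17,-0.36,0,0.148,2.17,-0.36,0,0.148],
)

```text
time: 36.65
tcp_pos: [0.6506, -0.1169, 0.1965]
eef_rot: [-90.0, -0.0, -81.8]
ft_force: [0.5, -0.9, 0.6]
grip_width: 0.04
```

Emit:
drive_tool(
  series=[0,0,0,0.064,0,0,-2.5,0,0,0,0,0],
)

```text
time: 36.95
tcp_pos: [0.6487, -0.1166, 0.1683]
eef_rot: [-90.2, 0.1, -78.5]
ft_force: [0.3, 0.1, 0.5]
grip_width: 0.0398
```

Emit:
drive_tool(
  series=[-0.1,0,-2,0,0,0,-1.4,0,0,0,0,0],
)

```text
time: 37.25
tcp_pos: [0.6475, -0.1165, 0.1355]
eef_rot: [-90.2, 0.1, -78.5]
ft_force: [-0.6, 0.2, -0.5]
grip_width: 0.0398
```

Emit:
drive_tool(
  series=[0,0,0,0,0,0,0,0,0,0,0,0,0,0,0,0,0,0,0,0],
  claw=0.5,
)

```text
time: 37.75
tcp_pos: [0.6482, -0.1169, 0.1387]
eef_rot: [-90.0, -0.0, -78.5]
ft_force: [-5.8, 0.3, 5.8]
grip_width: 0.012
```

Emit:
drive_tool(
  series=[0,0,0,-0.145,0,0,0,-0.145,0,0,0,-0.145,0,0,0,-0.145,0,0,0,-0.145,0,0,0,-0.145,0,0,0,-0.145,0,0,0,-0.145],
)

```text
time: 38.55
tcp_pos: [0.6479, -0.1168, 0.1387]
eef_rot: [-90.0, -0.0, -145.3]
ft_force: [-6.9, 0.1, 6.0]
grip_width: 0.0115
```

Emit:
drive_tool(
  series=[0,0,0,-0.04,0,0,0,-0.03,0,0,0,-0.02,0,0,0,0],
)

```text
time: 38.95
tcp_pos: [0.6479, -0.1168, 0.1387]
eef_rot: [-90.0, -0.0, -150.1]
ft_force: [-6.9, -1.1, 5.6]
grip_width: 0.0122
```

```bash
python3 - <<'E'
from rig import *
s=read_state(); print({k:s[k].round(3) for k in("tcp_pos","eef_rot","ft_force","wrist_torque")})
E
```

```text
{'tcp_pos': array([ 0.648, -0.117,  0.139]), 'eef_rot': array([-8.99690e+01, -1.90000e-02, -1.50068e+02]), 'ft_force': array([-6.852, -1.143,  5.617]), 'wrist_torque': array([-0.218,  1.472,  0.994])}
```

Emit:
drive_tool(
  series=[0,0,0,0,0,0,0,0,0,0,3,0,0,0,3,0],
  claw=4,
)

```text
time: 39.35
tcp_pos: [0.6481, -0.1166, 0.1972]
eef_rot: [-90.1, -0.1, -150.1]
ft_force: [0.8, 0.3, 0.7]
grip_width: 0.0401
```

Emit:
drive_tool(
  series=[-1.79,2.52,0,0.148,-1.79,2.52,0,0.148,-1.79,2.52,0,0.148,-1.79,2.52,0,0.148,-1.79,2.52,0,0.148,-1.79,2.52,0,0.148,-1.79,2.52,0,0.148,-1.79,2.52,0,0.148],
)

```text
time: 40.15
tcp_pos: [0.5046, 0.0859, 0.1976]
eef_rot: [-89.9, 0.0, -81.9]
ft_force: [0.5, 0.1, 0.3]
grip_width: 0.0402
```

Emit:
drive_tool(
  series=[0,0,0,0.066,0,0,-2.5,0,0,0,0,0],
)

```text
time: 40.45
tcp_pos: [0.5043, 0.0851, 0.1702]
eef_rot: [-90.2, 0.0, -78.5]
ft_force: [-0.1, -0.2, -0.4]
grip_width: 0.04
```

```bash
python3 - <<'E'
from m import *
p=get_image("top"); wings(p,"abc"); s=read_state(); print(s["tcp_pos"],s["eef_rot"])
E
```

```text
a npx 34 r 0.019 yaw -148.1 turn 2.42
b npx 28 r 0.021 yaw -149.4 turn 2.44
c npx 19 r 0.021 yaw -151.5 turn 2.48
[0.50458788 0.08490351 0.17152759] [-9.01044576e+01  4.38811892e-03 -7.84949599e+01]
```

Emit:
drive_tool(
  series=[0,0.1,-2,0,0,0,-1.6,0,0,0,0,0],
)

```text
time: 40.8
tcp_pos: [0.5046, 0.0856, 0.1353]
eef_rot: [-90.1, 0.0, -78.5]
ft_force: [0.3, 0.7, -0.3]
grip_width: 0.0403
```

Emit:
drive_tool(
  series=[0,0,0,0,0,0,0,0,0,0,0,0,0,0,0,0,0,0,0,0],
  claw=0.5,
)

```text
time: 41.3
tcp_pos: [0.5053, 0.0858, 0.138]
eef_rot: [-89.9, -0.0, -78.5]
ft_force: [-4.0, -0.9, 6.0]
grip_width: 0.012
```

Emit:
drive_tool(
  series=[0,0,0,-0.145,0,0,0,-0.145,0,0,0,-0.145,0,0,0,-0.145,0,0,0,-0.145,0,0,0,-0.145,0,0,0,-0.145,0,0,0,-0.145],
)

```text
time: 42.1
tcp_pos: [0.5041, 0.0862, 0.138]
eef_rot: [-90.1, -0.0, -145.3]
ft_force: [-11.4, 0.3, 10.1]
grip_width: 0.0123
```

Emit:
drive_tool(
  series=[0,0,0,-0.04,0,0,0,-0.03,0,0,0,-0.02,0,0,0,0],
)

```text
time: 42.5
tcp_pos: [0.5041, 0.0863, 0.1379]
eef_rot: [-90.1, -0.0, -150.0]
ft_force: [-11.4, 1.2, 10.9]
grip_width: 0.0123
```

```bash
python3 - <<'E'
from rig import *
s=read_state(); print({k:s[k].round(3) for k in("tcp_pos","eef_rot","ft_force","wrist_torque")})
E
```

```text
{'tcp_pos': array([0.504, 0.086, 0.138]), 'eef_rot': array([-9.00750e+01, -3.00000e-02, -1.50042e+02]), 'ft_force': array([-11.394,   1.23 ,  10.93 ]), 'wrist_torque': array([0.188, 2.339, 0.979])}
```

Nut d is at its stop. Release, lift, and retreat high toward the robot's left front for a clear check.

Emit:
drive_tool(
  series=[0,0,0,0,0,0,0,0,0,0,3,0,0,0,4,0,0,0,4,0],
  claw=4,
)

```text
time: 43.0
tcp_pos: [0.505, 0.0858, 0.2476]
eef_rot: [-90.0, -0.0, -150.1]
ft_force: [1.6, -0.2, 0.3]
grip_width: 0.04
```

Emit:
drive_tool(
  series=[-4,1.5,1,0.05,-4,1.5,0,0.05,-4,1.5,0,0.05,-3,3,0,0.05,-3,3.5,0,0.05,-2,4,0,0.05,-2,4,0,0.05,-2,4,0,0.05],
)

```text
time: 43.8
tcp_pos: [0.2642, 0.3174, 0.257]
eef_rot: [-90.0, 0.1, -127.1]
ft_force: [1.2, -0.1, 0.4]
grip_width: 0.04
```

Emit:
drive_tool(
  series=[-2,4,0,0.05,-2,4,0,0.05,-2,4,0,0.05,-2,4,0,0.05,0,0,0,0,0,0,0,0],
)

```text
time: 44.4
tcp_pos: [0.2038, 0.4664, 0.256]
eef_rot: [-90.9, -0.1, -114.0]
ft_force: [0.0, -0.7, 0.1]
grip_width: 0.0402
```

```bash
python3 - <<'E'
from m import *
p=get_image("top"); wings(p); q=get_image("side"); s=read_state(); print(s["tcp_pos"],s["eef_rot"])
a=cv2.resize(p["frame"][110:310,70:350],None,fx=1.42,fy=1.42,interpolation=3)
b=cv2.resize(q["frame"][110:310,120:400],None,fx=1.42,fy=1.42,interpolation=3)
c=cv2.resize(p["frame"][130:260,195:325],(397,397),interpolation=3)[:300]
cv2.imwrite("pics/v7.png",np.vstack([np.hstack([a,b])]))
cv2.imwrite("pics/v8.png",cv2.resize(p["frame"][110:290,90:350],None,fx=3,fy=3,interpolation=3))
for t,z in(("bur_case",.03),("carton",.038),("handpiece",.02)): obj(p,t,z)
for t in("mug","cement_jar","mixing_bowl","polish_jar"): print(t,[onz(p,d["at"],0).round(3) for d in spot_point(p,t)[:1]])
E
```

```text
a npx 31 r 0.019 yaw -146.2 turn 2.39
b npx 29 r 0.021 yaw -148.9 turn 2.43
c npx 26 r 0.02 yaw -150.3 turn 2.46
d npx 26 r 0.019 yaw -147.3 turn 2.4
[0.20443101 0.46540403 0.25656297] [-9.08983189e+01  1.01427839e-02 -1.14138715e+02]
bur_case 0.81 n 498 c [0.557 0.367] mean [0.556 0.367] wh [0.044 0.085] yaw -10.8
bur_case 0.33 n 232 c [0.537 0.279] mean [0.532 0.278] wh [0.024 0.084] yaw -2.4
carton 0.85 n 567 c [0.423 0.291] mean [0.422 0.29 ] wh [0.052 0.078] yaw -7.6
handpiece 0.65 n 212 c [0.538 0.279] mean [0.538 0.279] wh [0.023 0.08 ] yaw -7.3
mug [array([0.712, 0.285, 0.   ])]
cement_jar [array([ 0.701, -0.259,  0.   ])]
mixing_bowl [array([ 0.68 , -0.382,  0.   ])]
polish_jar [array([0.697, 0.38 , 0.   ])]
```

View pics/v8.png

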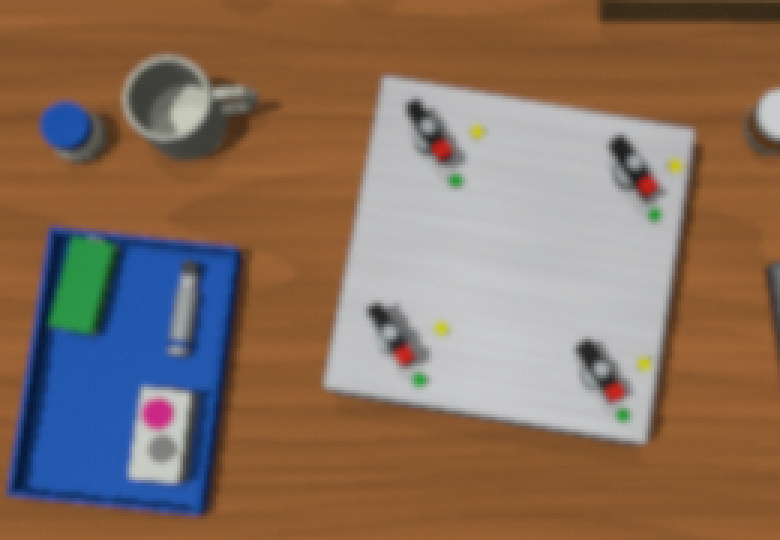

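View pics/v7.png

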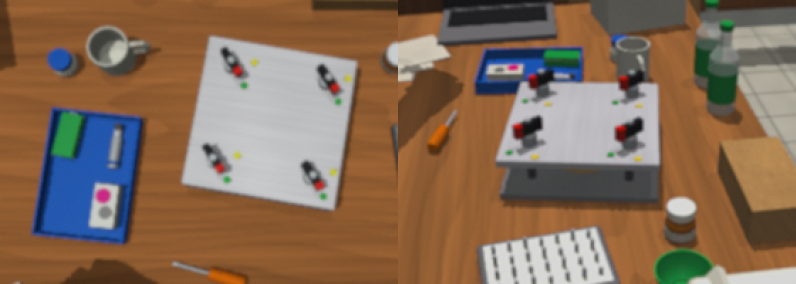

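v8 and v7 show all four red ends at their green dots and the top plate bare. The three objects are in the tray; the bur case has been nudged toward a corner but still lies flat inside. The bystanders haven't moved.

```bash
python3 -c "
from rig import *
print(finish_job())"
```

```text
the job is handed in; nothing more can be done
None
```

The job is done and handed in. The bur case, carton and handpiece were moved off the clamp into the tray. The nuts were then tightened in the order a, c, b, d, first all to the yellow dots, then all to the stops.

**Last checks**
- **Nuts:** the final top picture puts the turns at about 2.39, 2.43, 2.46 and 2.40 rad for a, b, c and d. The picture method is good to about 0.06 rad. Wrist torque rose to about 0.9–1.0 N m at each nut, which fits all four being on their stops.
- **First pass:** the pictures gave 1.17 to 1.27 rad against the 1.2 wanted. That spread is also within the picture method's error, since the tool was turned to about the same angle at all four.
- **Objects:** the plate is bare and all three objects are in the tray. The bur case moved about 2 cm within the tray after I placed it, probably the expected knock. It still lies inside, and its size in the picture fits it lying flat.
- **Bystanders:** the mug, cement jar, mixing bowl and polish jar measure within about 1 cm of where they started. That is the scatter of the picture readings.

No check failed. The side camera's red-end angles early on were about 25° off the top camera's, so I used only the top camera for measuring the nut angles.

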